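# Park the exam table with the blue brake bar

## Robot

A 6-joint arm with a two-finger parallel gripper is mounted at the origin on the work surface. World frame = base frame: x ahead of the robot, y to its left, z up, the work surface at z = 0. Lengths are in mm, angles in rad, forces in N, time in s.
With the tool pointing down it reaches from about 425 to 1125 mm from the base axis. Payload 14.9 kg.
Tool frame: the origin (TCP) lies at the very end of the fingers, on their centre line; the grasp point (between the pads) lies 19 mm behind it; z points along the fingers, x is the direction in which the jaws open and shut, and the axes are right-handed (so a half turn about z gives the same grasp; the last joint's range is limited). The gripper opens to 91 mm and grips with 3 to 60 N. Pads are 32 mm wide; open, the fingers measure 118 mm over their backs; the gripper's body (76 mm by 178 mm) begins 60 mm behind the grasp point.
Start: joints at [1.193, 0.379, 1.734, -0, 1.028, -0.033], TCP at [236.614, 658.811, 213.932] pointing down, gripper open.
Joint ranges: [-2.77, 2.77], [-0.74, 2.19], [0, 2.66], [-1.06, 4.2], [0.31, 2.87], [-3.08, 3.08]. Speed limits (rad/s): [1.89, 1.89, 2.39, 3.14, 3.14, 3.14].

## Interface

Orientations are given as a unit quaternion [w, x, y, z].
In Python, from plant import manip gives the robot as it stands.
- The arm moves only by the tool servo_tool, never from a script. Its argument "series" is a list of rows, each a list of 5 numbers: the closure, from -1 (fully open) to 1 (shut), so that 0 is half open, then the shift along the world's x, y, z in mm, then the turn about the world's z in rad. A call has 1 to 12 rows; each row is the pose to reach, as a shift and turn from the pose commanded when the call began; what a row does not reach only later rows make up. A row lasts 1/12 s, in which the tool goes at most 41.7 mm and 7.16 degrees, less where a joint would pass 70% of its speed; a pose out of reach is approached as far as the arm can. A call with a gripper value outside its range is refused whole. The fingers move at their own pace and stop on an object; the grip force is fixed at half the most. Time passes only in rows, so rows that repeat a pose let the fingers close. It gives the time, the measured TCP pose, the force and the opening at its end, in the units of the state.
- manip.get_obs(): the state, without advancing time (a new reading comes with each control period).
- manip.capture(name): name is "side" or "top"; returns (picture, depth): 400x640x3 uint8, blue, green, red; 400x640 float32, mm along the optical axis (not along the pixel's ray), 0 where there is no reading.
- manip.camera_model(name): a dict with "fov_y" (degrees; the focal length in pixels is half the picture's height over the tangent of half this angle, whatever the lens; pixels are square), "cx", "cy" (the principal point, pixels), "cam_to_world" (4x4, takes a point from camera to world coordinates). Camera axes: x right, y down, z forward; pixel columns grow to the right and rows downward; lengths in mm; the calibration is good to about 2 mm. A picture is of the moment at which its call begins. camera_model takes no time and is no camera call.
- manip.job_done(): hands the job in, once; it reports no verdict.
The state is a dict: "time": time; "joint_pos": joint angles; "qd": joint speeds; "tau": joint torques, N m; "position": TCP position; "tcp_rot": TCP orientation; "wrist_force": force on the tool from outside, world axes, zero at the start; "wrist_torque": the same for the moment, N m; "width": opening from 0.0 (shut) to 1.0 (fully open).
Only numpy, scipy, OpenCV 4.12 (cv2) and the standard library are available. Lean on these libraries where they do the work, as an engineer would, in place of code of your own. Each camera call takes 0.05 s, during which the arm holds its last target. There are 200 camera calls.

## Task

The eye examination is over: set the instrument table's brake by pushing the long blue bar down to its stop. Press it near its middle so that both ends go down together, then let go; it stays down by itself. Leave the matching red bar, the chair stop, alone.

Things in the scene. Friction and masses are not known exactly. Their poses are not given: they have to be found in the camera images.
- blue_bar_mid (a point): Centre of the top face of the blue bar, about 75 mm above the table when up: press here. Bar 220 (along y) x 36 x 14 mm; hinge line parallel to it, 60 mm away on +x and 9 mm lower; z is up. It stands free over a fixed white housing, 150 x 270 mm: floor 30 mm high under the bar, hinge block 78 mm high from the hinge line on. Its twin carries the red bar; which is left or right and their yaw vary.
- blue_bar (a joint): Angle (rad) of the blue bar about its hinge: 0 fully up, 0.30 at the lower stop, where the bar's centre has sunk 18 mm. It starts within 0.04 of up. About 5 N at the bar's middle moves it, all the way down, with no spring: it stays where it is left.
- blue_bar_tilt (a joint): Sideways tilt (rad) of the blue bar about the line across its middle: 0 level, positive when its +y end is higher. The mount is springy, about 4 N m per rad, and levels itself on release; a push away from the middle drives one end down first. At 0.08 rad the ends differ by 18 mm.
- red_bar_mid (a point): Centre of the top face of the red bar, the bystander: same shape, size and housing as the blue one, same axes; it too moves at a push of about 5 N.

How it is judged (in metres and radians):
At the end, for the whole second after the job is handed in: The blue bar is down (more than 0.22 rad of its 0.30, about 13 mm of 18), level within 0.05 rad (3 degrees) and at rest; the red bar is within 6 mm of where it was (value of joint blue_bar above 0.22 rad and value of joint blue_bar_tilt between -0.05 and 0.05 rad and velocity of joint blue_bar below 0.05 rad/s and distance of red_bar_mid from where it was at the start of the episode below 0.006 m); the robot touches nothing.
It fails at once if one end of the blue bar runs ahead of the other (tilt above 0.08 rad, ends differing by 18 mm) (value of joint blue_bar_tilt above 0.08 rad or value of joint blue_bar_tilt below -0.08 rad).
It fails at once if the red bar is pushed or shifted by more than 6 mm (distance of red_bar_mid from where it was at the start of the episode above 0.006 m).
It also fails if it takes over 22 s, if anything falls off the work surface, if the arm or the gripper's body presses on something with over 40 N, if the wrist force passes 120 N, or if a joint passes its speed limit or range.

## Working session

There is one attempt and no reset: what is moved stays moved. The work goes in short steps, Python scripts to look and compute and a tool call to move; the robot and the scene stay as the last step left them, time stands still between calls to the robot, and variables do not carry over. Pictures are saved under pics/ and viewed, about 8 in all and at most 12, crops included, and the job is handed in when it is done.

Besides the shell and the picture viewer there is one more tool, called after ">>>" by a JSON object that holds its "fn" and its "kwargs", one argument or row to a line. servo_tool: Moves the arm, as the interface text tells. Its arguments: {"type":"object","properties":{"series":{"type":"array","items":{"type":"array","items":{"type":"number"}}}},"required":["series"]}

```bash
mkdir -p pics
cat > h.py <<'E'
import numpy as np, cv2
from plant import manip
def cam(n):
    m=manip.camera_model(n); return 200/np.tan(np.radians(m["fov_y"])/2),m["cx"],m["cy"],np.array(m["cam_to_world"])
def cloud(n,d):
    f,cx,cy,T=cam(n); v,u=np.mgrid[:400,:640]
    p=np.stack([(u-cx)/f*d,(v-cy)/f*d,d],-1)
    return p@T[:3,:3].T+T[:3,3]
E
python3 - <<'E'
from h import *
for n in ("top","side"):
    i,d=manip.capture(n); cv2.imwrite(f"pics/{n}0.png",i); np.save(f"{n}0.npy",d)
    P=cloud(n,d); h=cv2.cvtColor(i,cv2.COLOR_BGR2HSV)
    for c,lo,hi in(("blue",100,130),("red",0,8)):
        m=(h[...,0]>=lo)&(h[...,0]<=hi)&(h[...,1]>120)&(h[...,2]>50)&(d>0)
        k,l,s,_=cv2.connectedComponentsWithStats(m.astype(np.uint8))
        j=1+np.argmax(s[1:,4]); q=P[l==j]; print(n,c,s[j],np.median(q,0).round(1),q.min(0).round(),q.max(0).round())
print(manip.get_obs())
E
```

```text
top blue [ 372  197  116   56 2281] [ 526.6 -192.2   72.2] [ 475. -302.   28.] [578. -88.  77.]
top red [ 166  238  122   24 2379] [476.3 177.5  70.8] [456.  68.  27.] [496. 292.  78.]
side blue [327 136  33  59 952] [ 518.6 -174.2   72.8] [ 473. -311.   30.] [573. -87.  76.]
side red [ 320  249   41  119 2690] [476.3 198.1  70.9] [454.  55.  28.] [501. 286.  75.]
{'time': 0.1, 'joint_pos': array([ 1.19269329e+00,  3.79349795e-01,  1.73468206e+00, -2.72298884e-06,
        1.02850895e+00, -3.33271125e-02]), 'qd': array([ 0.00159854, -0.00192889, -0.0002049 ,  0.0017488 , -0.0023231 ,
       -0.00043977]), 'tau': array([ 8.18725475e-04, -7.65035748e+01, -4.35282969e+01,  6.53206115e-02,
        3.98617785e-02, -1.18747582e-06]), 'position': array([236.49070711, 658.48722643, 213.3782415 ]), 'tcp_rot': array([ 2.60656871e-04,  8.17919365e-01,  5.75332676e-01, -3.95993926e-04]), 'wrist_force': array([ 0.43953931, -0.38474184,  0.3326119 ]), 'wrist_torque': array([ 0.00843473,  0.00963562, -0.01367946]), 'width': 1.0005731839111147}
```

View pics/top0.png

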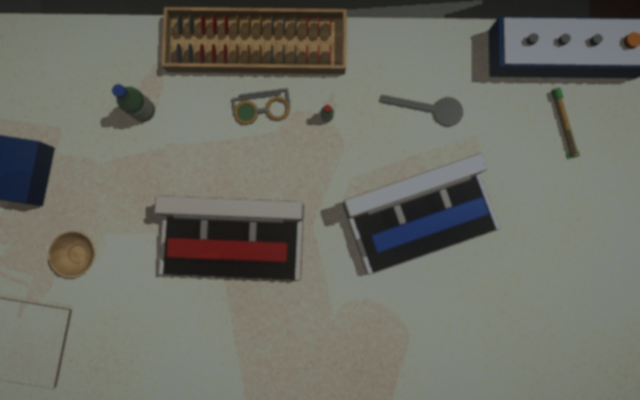

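View pics/side0.png

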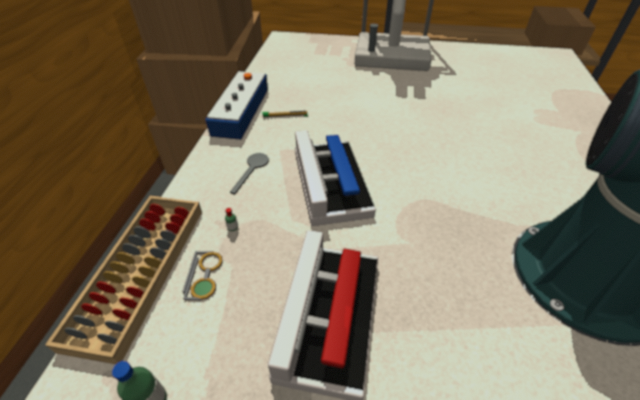

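Top view: red bar is centred at about (227,250) and blue at (431,225), yawed. The side view agrees on the layout, with blue at about (342,163) and red at (342,307). Next I'll fit the blue bar's centre and yaw.

Run:
```python
from h import *
for n in("top","side"):
    i=cv2.imread(f"pics/{n}0.png"); d=np.load(f"{n}0.npy"); P=cloud(n,d); h=cv2.cvtColor(i,cv2.COLOR_BGR2HSV)
    m=(h[...,0]>=100)&(h[...,0]<=130)&(h[...,1]>120)&(h[...,2]>50)&(P[...,2]>62)&(P[...,2]<85)&(abs(P[...,1]+195)<140)&(abs(P[...,0]-525)<90)
    q=P[m]; print(n,m.sum(),cv2.minAreaRect(q[:,:2].astype(np.float32)),q.mean(0),np.median(q[:,2]))
q=manip.get_obs()["tcp_rot"]
from scipy.spatial.transform import Rotation as R
print(R.from_quat(np.r_[q[1:],q[0]]).as_matrix().round(3))
```

```text
top 2231 ((527.2149047851562, -193.07974243164062), (35.089656829833984, 217.92849731445312), 19.76919937133789) [ 526.8628676  -192.34878654   72.21756444] 72.27349935962206
side 899 ((523.8746337890625, -190.70993041992188), (36.04746627807617, 212.82090759277344), 19.647018432617188) [ 520.09888243 -175.46902343   72.48468485] 72.92916272907735
[[ 0.338  0.941 -0.   ]
 [ 0.941 -0.338 -0.001]
 [-0.001 -0.    -1.   ]]
```

>>> {"fn": "servo_tool", "kwargs": {
  "series": [
    [1,25,-33,0,0],
    [1,50,-66,0,0],
    [1,75,-99,0,0],
    [1,100,-132,0,0],
    [1,125,-165,0,0],
    [1,150,-198,0,0],
    [1,175,-231,0,0],
    [1,200,-264,0,0],
    [1,225,-297,0,0],
    [1,250,-330,0,0],
    [1,265,-365,0,0],
    [1,275,-400,0,0]
  ]
}}

```text
time: 1.1
position: [512.8, 256.9, 213.8]
tcp_rot: [0.0, 0.818, 0.575, 0.0]
wrist_force: [0.3, -0.2, 0.9]
width: 0.153
```

The fitted size of 35 x 218 mm and height of 72 mm match the given bar. Its centre is at (527,-193) and its yaw is 19.8°.

>>> {"fn": "servo_tool", "kwargs": {
  "series": [
    [1,1,-38,0,0.06],
    [1,3,-76,0,0.12],
    [1,4,-114,0,0.18],
    [1,5,-152,0,0.24],
    [1,7,-190,0,0.3],
    [1,8,-228,0,0.36],
    [1,9,-266,0,0.42],
    [1,10,-304,0,0.48],
    [1,12,-342,0,0.54],
    [1,13,-380,0,0.6],
    [1,14,-416,0,0.66],
    [1,15,-451,0,0.69]
  ]
}}

```text
time: 2.1
position: [526.1, -194.2, 213.8]
tcp_rot: [-0.0, 0.574, 0.819, -0.0]
wrist_force: [0.7, 0.3, 0.2]
width: 0.005
```

>>> {"fn": "servo_tool", "kwargs": {
  "series": [
    [1,0,0,-30,0],
    [1,0,0,-60,0],
    [1,0,0,-85,0],
    [1,0,0,-105,0],
    [1,0,0,-115,0],
    [1,0,0,-115,0],
    [1,0,0,-115,0]
  ]
}}

```text
time: 2.68
position: [526.7, -192.2, 99.2]
tcp_rot: [-0.0, 0.575, 0.818, -0.0]
wrist_force: [0.1, -0.9, -0.2]
width: 0.009
```

Run:
```python
from h import *
o=manip.get_obs(); print(o["position"],o["wrist_force"])
a,_=manip.capture("top"); b,_=manip.capture("side")
c=[cv2.resize(a[160:310,330:530],(800,600),interpolation=2)[::2,::2],cv2.resize(b[60:240,250:450],(400,300))]
cv2.imwrite("pics/c1.png",np.hstack(c))
```

```text
[ 526.7410387  -192.16547892   99.20037067] [ 0.13000234 -0.8931992  -0.1627553 ]
```

View pics/c1.png

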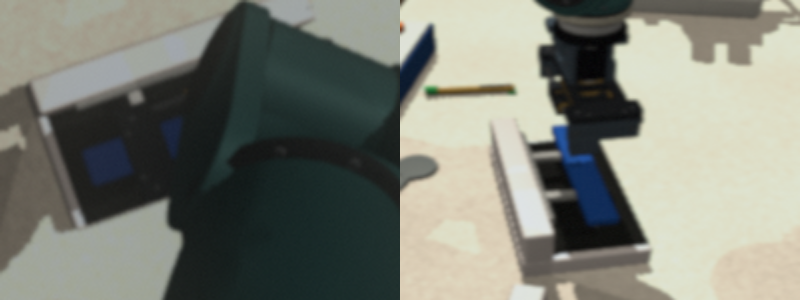

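The gripper, shut, hangs above the bar's middle: in the side crop the fingers are at about (600,130) over the bar, clear of the hinge block. Now I'll press slowly and watch the force.

>>> {"fn": "servo_tool", "kwargs": {
  "series": [
    [1,0,0,-15,0],
    [1,0,0,-20,0],
    [1,0,0,-23,0],
    [1,0,0,-25,0],
    [1,0,0,-27,0],
    [1,0,0,-29,0],
    [1,0,0,-31,0],
    [1,0,0,-33,0],
    [1,0,0,-33,0]
  ]
}}

```text
time: 3.53
position: [526.5, -192.4, 66.2]
tcp_rot: [-0.0, 0.575, 0.818, -0.0]
wrist_force: [-2.6, -1.0, 4.2]
width: 0.009
```

Run:
```python
from h import *
o=manip.get_obs(); print(o["position"],o["wrist_force"],o["wrist_torque"])
b,d=manip.capture("side")
cv2.imwrite("pics/c2.png",cv2.resize(b[90:240,270:420],(600,600)))
```

```text
[ 526.48805002 -192.36782412   66.23631349] [-2.62157269 -1.03715829  4.24580006] [-0.12344869  0.54108368 -0.04357911]
```

View pics/c2.png

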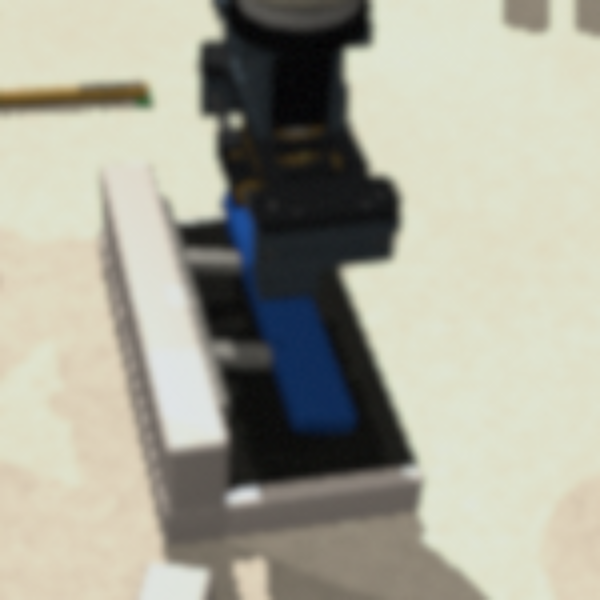

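The fingers bear on the bar's middle, at about (285,290) in the crop, with 4 N. The bar is going down level. I'll go on in small steps.

>>> {"fn": "servo_tool", "kwargs": {
  "series": [
    [1,0,0,-1,0],
    [1,0,0,-2,0],
    [1,0,0,-3,0],
    [1,0,0,-3,0]
  ]
}}

```text
time: 3.92
position: [526.8, -192.3, 63.3]
tcp_rot: [0.0, 0.575, 0.818, -0.0]
wrist_force: [-2.6, -0.1, 5.4]
width: 0.003
```

>>> {"fn": "servo_tool", "kwargs": {
  "series": [
    [1,0,0,-1,0],
    [1,0,0,-1,0],
    [1,0,0,-1.5,0],
    [1,0,0,-1.5,0]
  ]
}}

```text
time: 4.25
position: [526.8, -192.3, 61.9]
tcp_rot: [0.0, 0.575, 0.818, 0.0]
wrist_force: [-2.1, 0.2, 5.4]
width: 0.004
```

```bash
cat > m.py <<'E'
from h import *
b,d=manip.capture("side"); P=cloud("side",d); h=cv2.cvtColor(b,cv2.COLOR_BGR2HSV)
d0=np.load("side0.npy"); b0=cv2.imread("pics/side0.png")
c=np.array([526.5,-192.5]); a=np.radians(19.77); L=np.array([-np.sin(a),np.cos(a)]); X=np.array([np.cos(a),np.sin(a)])
for i,D in((b0,d0),(b,d)):
    P=cloud("side",D); h=cv2.cvtColor(i,cv2.COLOR_BGR2HSV)
    q=P[..., :2]-c; s=q@L; t=q@X
    m=(h[...,0]>=100)&(h[...,0]<=130)&(h[...,1]>120)&(P[...,2]>40)&(P[...,2]<85)&(abs(t)<16)&(abs(s)<105)
    A=np.c_[s[m],t[m],np.ones(m.sum())]
    r=np.linalg.lstsq(A,P[m][:,2],rcond=None)[0]; print(m.sum(),"tilt,slope,zmid",r.round(3))
E
python3 m.py
```

```text
782 tilt,slope,zmid [-4.0000e-03 -4.0000e-02  7.2933e+01]
466 tilt,slope,zmid [-2.0000e-03  2.4400e-01  5.7936e+01]
```

Level (tilt -0.002), sunk 15 mm. A touch more until the force rises.

>>> {"fn": "servo_tool", "kwargs": {
  "series": [
    [1,0,0,-0.5,0],
    [1,0,0,-1,0],
    [1,0,0,-1,0]
  ]
}}

```text
time: 4.55
position: [527.0, -192.4, 61.3]
tcp_rot: [0.0, 0.575, 0.818, 0.0]
wrist_force: [-4.8, 0.3, 13.4]
width: 0.006
```

The force rose to 13 N, so the bar is at its stop. I'll release and retreat upward.

>>> {"fn": "servo_tool", "kwargs": {
  "series": [
    [1,0,0,3,0],
    [1,0,0,10,0],
    [1,0,0,30,0],
    [1,0,0,65,0],
    [1,0,0,105,0],
    [1,0,0,140,0],
    [1,0,0,150,0],
    [1,0,0,150,0],
    [1,0,0,150,0]
  ]
}}

```text
time: 5.3
position: [526.7, -192.2, 210.7]
tcp_rot: [0.001, 0.575, 0.818, 0.0]
wrist_force: [0.7, 0.1, -0.4]
width: 0.005
```

```bash
python3 m.py
python3 - <<'E'
from h import *
o=manip.get_obs(); print(o["time"],o["position"],o["wrist_force"])
b,d=manip.capture("side"); b0=cv2.imread("pics/side0.png"); d0=np.load("side0.npy")
for i,D in((b0,d0),(b,d)):
    P=cloud("side",D); h=cv2.cvtColor(i,cv2.COLOR_BGR2HSV)
    m=(h[...,0]<=8)&(h[...,1]>120)&(P[...,2]>50)&(P[...,2]<85)&(abs(P[...,1]-177)<130)&(abs(P[...,0]-476)<40)
    print("red",P[m].mean(0).round(1))
cv2.imwrite("pics/c3.png",cv2.resize(b[90:390,250:450],(400,600)))
E
```

```text
782 tilt,slope,zmid [-4.0000e-03 -4.0000e-02  7.2933e+01]
688 tilt,slope,zmid [-2.0000e-03  2.5500e-01  5.7565e+01]
5.35 [ 526.08300185 -191.96072029  209.59356012] [-0.61600309 -0.42688289 -0.44462217]
red [475.5 192.7  70.8]
red [475.6 192.6  70.8]
```

View pics/c3.png

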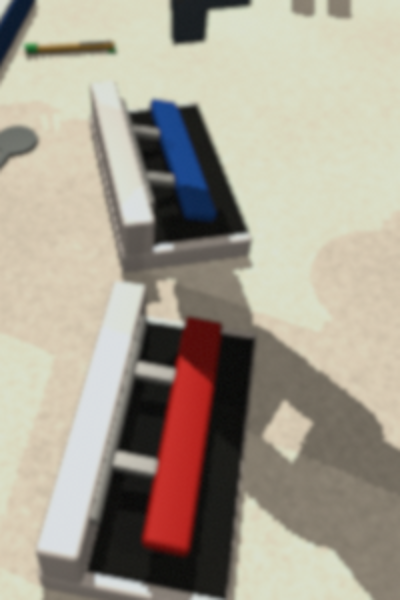

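The blue bar, at about (183,160), stays down and level. The red bar, at about (183,435), has not moved, and the gripper is clear.

```bash
python3 -c "
from plant import manip
print(manip.job_done())"
```

```text
the job is handed in; nothing more can be done
None
```

The blue bar is pressed down to its stop and stays there, and the job is handed in; no verdict is reported. I pressed it at its middle with the shut fingers, stopped when the force rose from about 5 N to 13 N, and then lifted clear.

- **Blue bar:** after release it had sunk about 15.4 mm from its starting height, which may already have been slightly low. Its slope was about 0.26 rad against the 0.22 needed, and its tilt was about -0.002 rad.
- **Red bar:** its measured position is unchanged to within 0.1 mm.
- **Gripper:** it is about 150 mm above the bar with no contact force, at 5.4 s of the 22 s allowed.
- **Disagreement:** the depth fit gave a slope of -0.04 rad at the start, where 0 to 0.04 was expected. That fit is therefore only good to about 0.04 rad or more, and the sinking and the rise in force are the firmer evidence.

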